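# Store a brass spacer in a flip-cap vial

## Robot

A 7-joint arm with a two-finger parallel gripper is mounted at the origin on a cart in front of the work surface, level with it; the furniture and walls round the work are solid. World frame = base frame: x ahead of the robot, y to its left, z up, the work surface at z = 0. Lengths are in m, angles in rad, forces in N, time in s.
With the tool pointing down it reaches from about 0.4 to 0.85 m from the base axis. Payload 10.4 kg.
Tool frame: the origin (TCP) lies midway between the tips of the shut fingers; the grasp point (between the pads) lies 19 mm behind it; z points along the fingers, x is the direction in which the jaws open and shut, and the axes are right-handed (so a half turn about z gives the same grasp; the last joint's range is limited). The gripper opens to 85 mm and grips with 20 to 120 N. Pads are 22 mm wide; open, the fingers measure 114 mm over their backs; the gripper's body (76 mm by 85 mm) begins 54 mm behind the grasp point. The pads swing forward as they close: fully open they stand 13 mm farther back than shut.
Start: joints at [1.136, 0.332, -0.065, 1.46, 0.022, 1.35, -0.088], TCP at [0.25, -0.573, 0.2] pointing down, gripper open.
Joint ranges: [-2.6, 2.6], [-0.5, 2.12], [-1.47, 1.34], [0.16, 2.42], [-1.27, 4.41], [0.06, 2.06], [-2.6, 2.6]. Speed limits (rad/s): [2.22, 2.22, 2.79, 2.79, 3.14, 3.14, 3.14].

## Interface

Orientations are given as a unit quaternion [x, y, z, w].
In Python, from workcell import monitor, eyes, ticket, models gives the robot as it stands.
- The arm moves only by the tool servo_tool, never from a script. Its argument "motion" is a list of rows, each a list of 7 numbers: the opening, from 0 (shut) to 1 (fully open), then the shift along the tool's x, y, z in m, then the turn, a rotation vector about the tool's x, y, z in degrees. In form: [[fingers, tx, ty, tz, rx, ry, rz], ...]. A call has 1 to 20 rows; each row is the pose to reach, as a shift and turn from the pose commanded when the call began, along the tool's axes at that moment; what a row does not reach only later rows make up. A row lasts 1/8 s, in which the tool goes at most 62.5 mm and 10.7 degrees, less where a joint would pass 70% of its speed; a pose out of reach is approached as far as the arm can. A call with a gripper value outside its range is refused whole. The fingers move at their own pace and stop on an object; "grip_force" is the grip in N (left out, the last holds). Time passes only in rows, so rows that repeat a pose let the fingers close. It gives the time, the measured TCP pose, the force and the opening at its end, in the units of the state.
- monitor.get_obs(): the state, without advancing time (a new reading comes with each control period).
- eyes.camera(name): name is "scene" or "top" or "wrist"; returns (picture, depth): 400x640x3 uint8, blue, green, red; 400x640 float32, m along the optical axis (not along the pixel's ray), 0 where there is no reading.
- eyes.camera_info(name): a dict with "intrinsics" (3x3 intrinsics, pixels), "k1" (the pictures are not rectified: a ray, as slopes to the right and down, at radius r is drawn at 1 + k1 r^2 times it, then the intrinsics apply), "extrinsics" (4x4, takes a point from world to camera coordinates); the wrist camera has in their place "tool_from_camera" (4x4, takes a point from camera to tool coordinates, whose origin is the TCP and whose axes are the tool frame's). Camera axes: x right, y down, z forward; pixel columns grow to the right and rows downward; lengths in m; the calibration is good to about 2 mm. A picture is of the moment at which its call begins: read the wrist's pose just before it. camera_info takes no time and is no camera call.
- ticket.hand_in(): hands the job in, once; it reports no verdict.
Trained networks look in the newest picture that a camera, given by its name, has taken for a name from the list of things; names that differ only in an ending like _2 or _b are one class to them, and where a whole thing is asked for, a point or a joint stands for the part that bears it (a point fixed in the world has none). Each returns a list of dicts, best first, with "confidence" (0 to 1); they miss things now and then, are a little off and sometimes report something else, mostly with a low value. They report only what shows in the picture. A call takes as long as a camera call.
- models.boxes_of(camera, thing): "point" ([x, y, z] in m, in the coordinates of the camera as it stood for that picture, good to about 4 mm: the middle of the surface that is visible of it).
The state is a dict: "clock": time; "joint_pos": joint angles; "joint_velocities": joint speeds; "tau": joint torques, N m; "position": TCP position; "ee_rot": TCP orientation; "ft_force": force on the tool from outside, world axes, zero at the start; "torque": the same for the moment, N m; "grip_width": opening from 0.0 (shut) to 1.0 (fully open).
Only numpy, scipy, OpenCV 4.12 (cv2) and the standard library are available. Lean on these libraries where they do the work, as an engineer would, in place of code of your own. Each camera call takes 0.05 s, during which the arm holds its last target. There are 200 camera calls.

## Task

Put the brass spacer away in the vial with the orange cap: flick its cap wide open, put the spacer in, and press the cap shut again until it is fully closed. Leave the blue cap shut, the white cap standing open, and the jar, the can and the magnet disc where they are.

Things in the scene. Friction and masses are not known exactly. Their poses are not given: they have to be found in the camera images.
- rack: grey metal vial rack bolted to the table, foot 64 x 196 x 10 mm, hole plate 46 x 190 mm whose top is 36 mm above the table; origin: centre of its underside; x points away from the robot side (towards the cap hinges), y along the row. Three clear vials stand in a row along y at 60 mm pitch, their rims 62 mm above the table; the order of the colours varies.
- brass_spacer: loose brass-coloured cylinder, 19 mm diameter, 25 mm high, 40 g, standing upright on the table; origin: centre of its underside, z up along its axis
- cap_orange (a joint): angle of the orange flip cap: 0 = shut, 1.9 rad = swung fully back. It hinges on the far (rack +x) side of its vial about the rack's y axis; the hinge is stiff (about 0.4 N at the tab): the cap stays at whatever angle it is left and must be pushed all the way down to be shut.
- orange_mouth (a point): centre of the rim of the orange-capped vial, 62 mm above the table, axes as the rack's; the vial stands fixed in the rack: clear tube 34 mm outside, 29 mm bore, inside floor 36 mm below the rim
- orange_hinge (a point): hinge line of the orange cap: at rim height, 19.5 mm behind (rack +x) the mouth centre; axes as the rack's
- orange_tab (a point): centre of the orange cap's thumb tab, fixed to the cap: 44.5 mm from the hinge line, on the side towards the robot (rack -x) when shut. The tab is 14 mm wide (along y), 5 mm thick and stands out 16 mm beyond the cap's disc (36 mm diameter, 5 mm thick, its underside on the rim). x from tab to hinge, y along the hinge, z out of the cap's top face
- cap_blue (a joint): angle of the blue cap on its neighbour vial, same build; starts shut (0)
- cap_white (a joint): angle of the white cap on its neighbour vial, same build; starts standing open (1.75 to 1.88 rad)
- blue_mouth (a point): centre of the rim of the blue-capped vial, like orange_mouth
- white_mouth (a point): centre of the rim of the white-capped vial, like orange_mouth
- jar_2: bystander: screw jar with a black lid, 49 mm diameter, 58 mm high; origin at its underside
- objective_can: bystander: black can with a clear cap, 38 mm diameter, 52 mm high; origin at its underside
- magnet_puck: bystander: silvery disc, 24 mm diameter, 10 mm high; origin at its underside

How it is judged:
On the way, in this order (a step that is already met when the one before it is completed fails the run):
1. the orange cap stands open (value of joint cap_orange above 1.2 rad), for 0.2 s.
2. the spacer lies inside the orange-capped vial, let go, while the cap is still open (horizontal distance between brass_spacer and orange_mouth below 0.013 m and z of brass_spacer in the frame of orange_mouth below -0.025 m and contact force between the fingers and brass_spacer below 0.05 N and value of joint cap_orange above 0.8 rad), for 0.2 s.
At the end, for the whole second after the job is handed in: The spacer rests inside the orange-capped vial (its underside at least 25 mm below the rim and within 13 mm of the vial's axis, at rest), the orange cap is shut to within 0.08 rad, the blue cap is shut to within 0.08 rad, and the white cap stands open by more than 1.2 rad (horizontal distance between brass_spacer and orange_mouth below 0.013 m and z of brass_spacer in the frame of orange_mouth below -0.025 m and value of joint each of cap_orange, cap_blue below 0.08 rad and value of joint cap_white above 1.2 rad and linear speed of brass_spacer below 0.02 m/s); the robot touches nothing.
It fails at once if the blue cap comes open (more than 0.4 rad) (value of joint cap_blue above 0.4 rad).
It fails at once if the white cap is swung shut (below 1.0 rad) (value of joint cap_white below 1 rad).
It fails at once if the jar is moved by more than 25 mm (distance of jar_2 from where it was at the start of the episode above 0.025 m).
It fails at once if the can is moved by more than 25 mm (distance of objective_can from where it was at the start of the episode above 0.025 m).
It fails at once if the magnet disc is moved by more than 25 mm (distance of magnet_puck from where it was at the start of the episode above 0.025 m).
It also fails if it takes over 67 s, if anything falls off the work surface, if the arm or the gripper's body presses on something with over 40 N, if the wrist force passes 120 N, or if a joint passes its speed limit or range.

## Working session

There is one attempt and no reset: what is moved stays moved. The work goes in short steps, Python scripts to look and compute and a tool call to move; the robot and the scene stay as the last step left them, time stands still between calls to the robot, and variables do not carry over. Pictures are saved under pics/ and viewed, about 8 in all and at most 12, crops included, and the job is handed in when it is done.

Besides the shell and the picture viewer there is one more tool, called after ">>>" in YAML: its name, and indented under it one key for each argument. servo_tool: Moves the arm, as the interface text tells. Its arguments: {"type":"object","properties":{"motion":{"type":"array"},"grip_force":{"type":"number"}},"required":["motion"]}

```bash
mkdir -p pics; cat > h.py <<'E'
import numpy as np, cv2
from workcell import monitor, eyes, ticket, models
from scipy.spatial.transform import Rotation as R
def pose():
    o=monitor.get_obs(); T=np.eye(4); T[:3,:3]=R.from_quat(o["ee_rot"]).as_matrix(); T[:3,3]=o["position"]; return T
def w_from_c(cam,T=None):
    i=eyes.camera_info(cam)
    if cam=="wrist": return (pose() if T is None else T)@np.array(i["tool_from_camera"])
    return np.linalg.inv(np.array(i["extrinsics"]))
def cloud(cam,depth,T=None):
    i=eyes.camera_info(cam);K=np.array(i["intrinsics"]);k=i["k1"]
    v,u=np.mgrid[0:400,0:640]
    x=(u-K[0,2])/K[0,0];y=(v-K[1,2])/K[1,1]
    xu,yu=x.copy(),y.copy()
    for _ in range(10):
        s=1+k*(xu**2+yu**2); xu=x/s;yu=y/s
    P=np.stack([xu*depth,yu*depth,depth],-1)
    W=w_from_c(cam,T); P=P@W[:3,:3].T+W[:3,3]; P[depth<=0]=np.nan
    return P
def find(cam,thing,T=None,n=2):
    W=w_from_c(cam,T)
    return [(round(d["confidence"],2),np.round(W[:3,:3]@np.array(d["point"])+W[:3,3],4)) for d in models.boxes_of(cam,thing)[:n]]
E
python3 - <<'E'
from h import *
o=monitor.get_obs(); print(o["clock"],o["position"],o["ee_rot"],o["ft_force"],o["grip_width"])
ims=[]
for c in ["top","scene"]:
    im,d=eyes.camera(c); np.savez(f"{c}.npz",im=im,d=d); ims.append(im)
    for t in ["rack","brass_spacer","cap_orange","cap_blue","cap_white","orange_tab","jar_2","objective_can","magnet_puck"]:
        print(c,t,find(c,t))
    cv2.imwrite(f"pics/{c}0.png",im)
E
```

```text
0.0 [ 0.2499884  -0.57233814  0.19919456] [ 8.36748885e-01 -5.47586298e-01 -6.37551431e-04 -3.77690506e-04] [-0.51851698 -0.47339232  0.6918427 ] 0.9964908305028204
top rack []
top brass_spacer [(0.39, array([0.4459, 0.3345, 0.0263]))]
top cap_orange [(0.48, array([0.4801, 0.1974, 0.0669]))]
top cap_blue [(0.62, array([0.5051, 0.1387, 0.0661]))]
top cap_white [(0.65, array([0.5522, 0.0941, 0.0893]))]
top orange_tab [(0.73, array([0.4817, 0.1958, 0.0608]))]
top jar_2 [(0.67, array([0.5034, 0.1387, 0.0714])), (0.52, array([ 0.5058, -0.2423,  0.0604]))]
top objective_can [(0.45, array([0.4816, 0.4149, 0.051 ]))]
top magnet_puck [(0.71, array([0.5009, 0.1358, 0.0665])), (0.41, array([0.3892, 0.3273, 0.0073]))]
scene rack [(0.71, array([0.4797, 0.1798, 0.0114]))]
scene brass_spacer [(0.41, array([0.4456, 0.3438, 0.0231]))]
scene cap_orange [(0.55, array([0.482 , 0.1998, 0.0717]))]
scene cap_blue [(0.72, array([0.4985, 0.1414, 0.0674])), (0.24, array([0.5384, 0.0935, 0.0565]))]
scene cap_white [(0.62, array([0.5529, 0.0992, 0.0875])), (0.34, array([0.4796, 0.1944, 0.072 ]))]
scene orange_tab [(0.5, array([0.4825, 0.1949, 0.0708]))]
scene jar_2 [(0.64, array([ 0.5027, -0.24  ,  0.0491])), (0.58, array([0.3811, 0.3344, 0.0131]))]
scene objective_can [(0.9, array([0.4755, 0.4223, 0.046 ]))]
scene magnet_puck [(0.6, array([0.3846, 0.3333, 0.011 ]))]
```

View pics/top0.png

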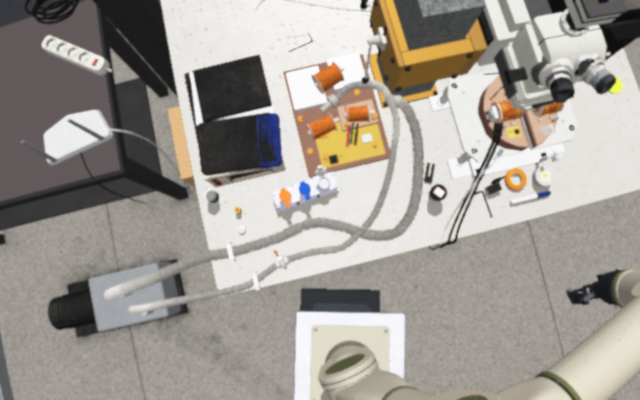

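View pics/scene0.png

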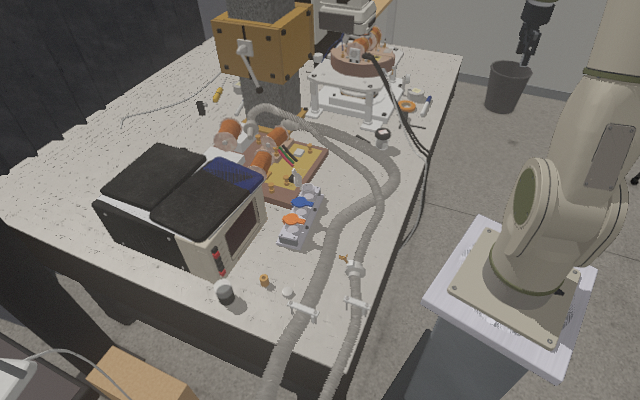

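Top view: the rack (px ~275–335, 180–205) has orange, blue and white in a row. The spacer is at ~(238,210), the puck at (242,229) and the can at (213,196). There is a tall box behind the rack and a hose in front of it. The network positions agree with this. Next I'll map the surrounding heights.

```bash
python3 - <<'E'
from h import *
H={}
for c in ["top","scene"]:
    d=np.load(c+".npz"); P=cloud(c,d["d"]).reshape(-1,3); P=P[~np.isnan(P).any(1)]
    xs=np.arange(.3,.72,.03); ys=np.arange(.52,-.06,-.03)
    print(c,"cols x",np.round(xs,2))
    for y in ys:
        r=[]
        for x in xs:
            m=(abs(P[:,0]-x)<.015)&(abs(P[:,1]-y)<.015)
            r.append("%4d"%(1000*np.percentile(P[m,2],95)) if m.sum()>2 else "   .")
        print("%.2f"%y," ".join(r))
E
```

```text
top cols x [0.3  0.33 0.36 0.39 0.42 0.45 0.48 0.51 0.54 0.57 0.6  0.63 0.66 0.69]
0.52   29    .    .    .    .    .    .    .    .    .    .    3    1    2
0.49   39    .    .    .    .    .    .    2    3    3    3    3    2    4
0.46   38    .    .    .    2    3    4    4    4    3    1    .  153  152
0.43   37   31    4    3    3    3   54   49  170  171  172  172  171  171
0.40   36   35    4    3    3    3   52  163  172  173  172  173  172  171
0.37   34   47   46    3    4    4    3  161  171  172  172  172  172  171
0.34   49   47    4   12    3   27    4   28  171  173  172  173  172  171
0.31    3   35   26   10    4    3    3    4  170  172  172  172  172  171
0.28    3   36   33    4    4    3    3    4  168  172  172  172  172  171
0.25    3   33   36    3    2    3    5    4  170  171  171  172  172  172
0.22   61   70   37   31    4   37   68   62  169  172  172  172  171  171
0.19   52    4   35   36    4   67   70   67    4  166  164  119    3    5
0.16   37   35   17   37   30    6   46   69   10    3   10   24   25   26
0.13   38   42    3   34   37    2   68   
[... 1371 characters left out ...]
170  171  170  170  171
0.19   43    3   34   35    1   67   68   67    1  167    2    .    .    .
0.16   35   37   19   36   33    3   63   67   64    2   21   24    .    .
0.13   33   42    1   33   36    1   67   68   21   24   25   52   84   86
0.10    1   48    1   30   36    1   13   60   92  110   54   26   78   84
0.07    1   56    1   32   36    1    1   58   62   26   54   28   36   83
0.04    1   63   62   34   36    1    1   35   36   25   28   28   27   70
0.01    0   58   65   51   33    1    1    1    1   23   27   34   45   78
-0.02    0    1   64   63   59    1    1    1    1    1   25   28   36   60
-0.05    0    1   32   61   60   56    1    2    1    1   24   49   53   37
```

```bash
python3 - <<'E'
from h import *
i=eyes.camera_info("wrist"); print(np.round(i["tool_from_camera"],3),np.round(i["intrinsics"],1),i["k1"])
T=pose(); print(np.round(T,3))
def rel(p): return np.round(T[:3,:3].T@(np.array(p)-T[:3,3]),3)
print(rel([.45,-.25,.32]),rel([.43,.17,.28]), rel([.42,.22,.28]))
E
```

```text
[[ 1.     0.001  0.001 -0.   ]
 [-0.002  0.953  0.302 -0.079]
 [-0.001 -0.302  0.953 -0.174]
 [ 0.     0.     0.     1.   ]] [[288.7   0.  316.8]
 [  0.  288.7 196.5]
 [  0.    0.    1. ]] -0.037954492517954914
[[ 0.4   -0.916  0.     0.25 ]
 [-0.916 -0.4   -0.    -0.573]
 [ 0.     0.    -1.     0.2  ]
 [ 0.     0.     0.     1.   ]]
[-0.216 -0.312 -0.12 ] [-0.609 -0.462 -0.08 ] [-0.659 -0.473 -0.08 ]
```

>>> servo_tool:
  motion:
    - [0.5, -0.216, -0.312, -0.12, 0, 0, 0]
    - [0.5, -0.216, -0.312, -0.12, 0, 0, 0]
    - [0.5, -0.216, -0.312, -0.12, 0, 0, 0]
    - [0.5, -0.216, -0.312, -0.12, 0, 0, 0]
    - [0.5, -0.216, -0.312, -0.12, 0, 0, 0]
    - [0.5, -0.216, -0.312, -0.12, 0, 0, 0]
    - [0.5, -0.667, -0.531, -0.08, 0, 0, 0]
    - [0.5, -0.667, -0.531, -0.08, 0, 0, 0]
    - [0.5, -0.667, -0.531, -0.08, 0, 0, 0]
    - [0.5, -0.667, -0.531, -0.08, 0, 0, 0]
    - [0.5, -0.667, -0.531, -0.08, 0, 0, 0]
    - [0.5, -0.667, -0.531, -0.08, 0, 0, 0]
    - [0.5, -0.667, -0.531, -0.08, 0, 0, 0]
    - [0.5, -0.667, -0.531, -0.08, 0, 0, 0]
    - [0.5, -0.667, -0.531, -0.08, 0, 0, 0]
    - [0.5, -0.667, -0.531, -0.08, 0, 0, 0]
    - [0.5, -0.667, -0.531, -0.08, 0, 0, 0]

```text
clock: 3.12
position: [0.4701, 0.25, 0.28]
ee_rot: [0.836, -0.548, 0.0, 0.0]
ft_force: [0.1, 0.5, -0.5]
grip_width: 0.502
```

```bash
python3 - <<'E'
from h import *
print(np.round(monitor.get_obs()["joint_pos"],2))
T=pose(); im,d=eyes.camera("wrist"); np.savez("w1.npz",im=im,d=d,T=T)
for t in ["rack","brass_spacer","cap_orange","cap_blue","cap_white","orange_tab","orange_mouth","magnet_puck","objective_can"]: print(t,find("wrist",t,T))
P=cloud("wrist",d,T)
# cap tops: rim+5=67mm
hsv=cv2.cvtColor(im,cv2.COLOR_BGR2HSV)
z=P[...,2]
for n,(lo,hi) in {"orange":(3,18),"blue":(100,125)}.items():
    m=(hsv[...,0]>=lo)&(hsv[...,0]<=hi)&(hsv[...,1]>120)&(z>.055)&(z<.075)&(P[...,0]<.6)&(P[...,1]>.05)&(P[...,1]<.3)&(P[...,0]>.38)
    Q=P[m]; 
    if len(Q)<20: print(n,len(Q)); continue
    print(n,len(Q),"median",np.round(np.median(Q,0),4))
    np.save(n+".npy",Q)
    # min area rect of the footprint
    r=cv2.minAreaRect((Q[:,:2]*1000).astype(np.float32)); print(r)
m=(P[...,0]>.42)&(P[...,0]<.475)&(P[...,1]>.31)&(P[...,1]<.37)&(z>.018)&(z<.032)
Q=P[m]; print("spacer",len(Q),np.round(Q.mean(0),4),cv2.minEnclosingCircle((Q[:,:2]*1000).astype(np.float32)), np.percentile(Q[:,2],90))
m=(P[...,0]>.35)&(P[...,0]<.43)&(P[...,1]>.24)&(P[...,1]<.30); print("table z",np.nanmedian(z[m]))
cv2.imwrite("pics/w1.png",im)
E
```

```text
[ 0.19  0.18 -0.87  1.54  0.14  1.49 -1.84]
rack [(0.9, array([0.5143, 0.1652, 0.0383])), (0.55, array([0.485 , 0.1992, 0.0684]))]
brass_spacer [(0.74, array([0.4477, 0.3435, 0.0194]))]
cap_orange [(0.87, array([0.4887, 0.1995, 0.0681]))]
cap_blue [(0.86, array([0.5059, 0.1417, 0.0656])), (0.26, array([ 0.5077, -0.2306,  0.0479]))]
cap_white [(0.75, array([0.558 , 0.1054, 0.0943]))]
orange_tab [(0.7, array([0.491 , 0.1967, 0.0675]))]
orange_mouth [(0.92, array([0.4851, 0.1978, 0.068 ]))]
magnet_puck [(0.73, array([0.3908, 0.3311, 0.0146]))]
objective_can []
orange 677 median [0.4865 0.1984 0.0673]
((484.0030517578125, 196.13034057617188), (55.65687561035156, 34.71226501464844), 41.404972076416016)
blue 657 median [0.508  0.1431 0.0674]
((505.6748962402344, 140.7659149169922), (54.30474853515625, 34.21877670288086), 42.74198913574219)
spacer 118 [0.4482 0.3422 0.0245] ((447.8544921875, 342.9432067871094), 9.483877182006836) 0.026166265718832994
table z 0.0005986815697930914
```

View pics/w1.png

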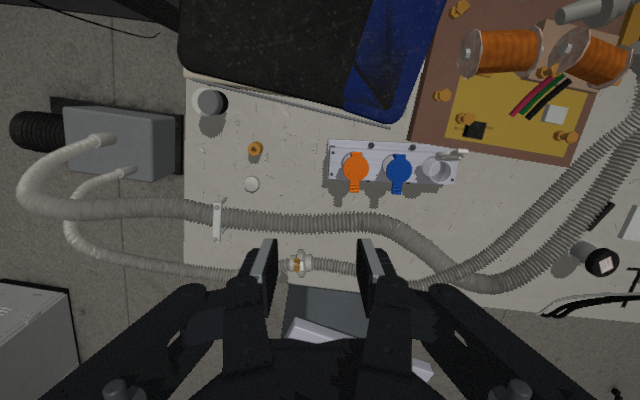

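The wrist picture shows orange at ~(356,170), blue at (399,172), white standing open at (440,165), the spacer at (255,149), the puck at (251,184) and the can at (210,101). Next I'll fit the rack yaw and mouth.

```bash
python3 - <<'E'
from h import *
o,b=np.load("orange.npy"),np.load("blue.npy")
dv=(np.median(o,0)-np.median(b,0))[:2]; print("pitch",np.linalg.norm(dv),"yaw",np.degrees(np.arctan2(-dv[0],dv[1])))
from scipy.optimize import minimize
from shapely import geometry as g if False else None
E
python3 - <<'E'
import sys; sys.path.insert(0,'.')
from h import *
from scipy.optimize import minimize
import os; os.chdir('.')
o,b=np.load("orange.npy"),np.load("blue.npy")
def loc(Q,c,a):
    X=np.array([np.cos(a),np.sin(a)]);Y=np.array([-X[1],X[0]]); D=Q[:,:2]-c; return np.stack([D@X,D@Y],1)
def sd(L): # outside distance to disc U tab
    dd=np.hypot(*L.T)-.018
    q=np.abs(L-[-.0175-.008,0])-[.008,.007]; db=np.hypot(*np.maximum(q,0).T)+np.minimum(q.max(1),0)
    return np.minimum(dd,db)
def cost(p):
    c=np.array(p[:2]);a=p[2];Y=np.array([-np.sin(a),np.cos(a)])
    s=0
    for Q,k in ((o,0),(b,-.06)):
        Lc=loc(Q,c+k*Y,a); s+=np.sum(np.maximum(sd(Lc),0)**2)
        # coverage: model samples must be near points
        t=np.linspace(0,2*np.pi,24); M=np.r_[.018*np.c_[np.cos(t),np.sin(t)],[[-.0335,.006],[-.0335,-.006]]]
        from scipy.spatial import cKDTree
        s+=10*np.sum(cKDTree(Lc).query(M)[0]**2)
    return s*1e4
r=minimize(cost,[.488,.199,.38],method="Nelder-Mead"); p=r.x; print(r.fun,p,np.degrees(p[2]))
for a in (.34,.37,.40): 
    for Q in (o,b): L=loc(Q,np.median(Q,0)[:2],a); print(a,np.round(np.percentile(L,[1,99],axis=0)*1e3,1).tolist())
E
```

```text
8.618871663244935 [0.48921564 0.20037216 0.36949186] 21.17032404601791
0.34 [[-30.3, -15.3], [23.8, 17.5]]
0.34 [[-30.5, -15.6], [22.9, 16.5]]
0.37 [[-30.4, -15.3], [23.9, 17.6]]
0.37 [[-30.6, -15.6], [22.8, 16.4]]
0.4 [[-30.3, -15.3], [23.9, 17.6]]
0.4 [[-30.5, -15.6], [22.8, 16.4]]  File "<stdin>", line 5
    from shapely import geometry as g if False else None
                                      ^^
SyntaxError: invalid syntax
```

```bash
cat >> h.py <<'E'
YAW=np.radians(21.2); M=np.array([.489,.2005,.062])
X=np.array([np.cos(YAW),np.sin(YAW),0]);Y=np.array([-X[1],X[0],0]);Z=np.array([0,0,1.])
HN=M+.0195*X
def tgt(p,tilt,yaw=0):
    B=np.stack([-Y,-X,-Z],1); T=np.eye(4)
    T[:3,:3]=R.from_rotvec([0,0,np.radians(yaw)]).as_matrix()@B@R.from_rotvec([np.radians(tilt),0,0]).as_matrix(); T[:3,3]=p; return T
def rel(T,T0=None):
    D=np.linalg.inv(pose() if T0 is None else T0)@T
    return np.round(np.r_[D[:3,3],np.degrees(R.from_matrix(D[:3,:3]).as_rotvec())],4).tolist()
def G(r,th,tilt,ins=.006): # tip pose with point ins behind the tip at radius r, cap angle th deg
    T=tgt(HN+[0,0,.0022],tilt); t=np.radians(th)
    T[:3,3]+=r*(-np.cos(t)*X+np.sin(t)*Z)+ins*T[:3,2]; return T
E
python3 - <<'E'
from h import *
T=G(.052,0,20); print(T[:3,3]); A=T.copy(); A[:3,3]-=.06*T[:3,2]; print(A[:3,3]); print(rel(A))
E
```

```text
[0.46061272 0.1894893  0.05856184]
[0.44148031 0.18206833 0.1149434 ]
[0.0516, 0.0535, 0.1651, 19.9906, 0.4018, 2.3587]
```

>>> servo_tool:
  motion:
    - [0.4, 0.0516, 0.0535, 0.1651, 20, 0.4, 2.4]
    - [0.4, 0.0516, 0.0535, 0.1651, 20, 0.4, 2.4]
    - [0.4, 0.0516, 0.0535, 0.1651, 20, 0.4, 2.4]
    - [0.4, 0.0516, 0.0535, 0.1651, 20, 0.4, 2.4]
    - [0.4, 0.0516, 0.0535, 0.1651, 20, 0.4, 2.4]

```text
clock: 4.25
position: [0.4407, 0.1816, 0.1141]
ee_rot: [0.812, -0.557, 0.098, -0.143]
ft_force: [0.1, 0.4, -0.8]
grip_width: 0.403
```

```bash
python3 - <<'E'
from h import *
T=G(.052,0,20); print(rel(T),monitor.get_obs()["position"],np.round(monitor.get_obs()["joint_pos"],2))
Tw=pose(); im,d=eyes.camera("wrist")
print(find("wrist","orange_tab",Tw))
P=cloud("wrist",d,Tw); hsv=cv2.cvtColor(im,cv2.COLOR_BGR2HSV); z=P[...,2]
m=(hsv[...,0]>=3)&(hsv[...,0]<=18)&(hsv[...,1]>120)&(z>.055)&(z<.075)&(abs(P[...,0]-.48)<.05)&(abs(P[...,1]-.2)<.05)
Q=P[m]-M; L=np.c_[Q@X,Q@Y,Q@Z]; print(len(L),np.round(np.percentile(L,[1,50,99],axis=0)*1e3,1))
t=L[L[:,0]<-.021]; print("tab y range",np.round(np.percentile(t[:,1],[2,98])*1e3,1))
cv2.imwrite("pics/w2.png",im)
E
```

```text
[-0.0002, -0.0013, 0.0595, 0.094, -0.0204, -0.0631] [0.44065137 0.1815626  0.11407834] [ 0.37 -0.2  -0.8   2.22 -0.18  0.72 -1.54]
[(0.77, array([0.4884, 0.1976, 0.0692]))]
1847 [[-34.5 -15.9   2.1]
 [ -4.   -0.2   5.3]
 [ 19.9  15.6   7. ]]
tab y range [-6.8  6.4]
```

View pics/w2.png

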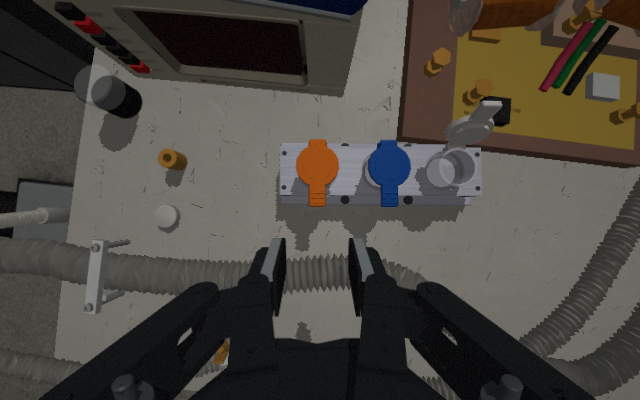

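The tab (318,195) lies centred between the fingers and the measurements agree (y offset −0.2 mm). Next I'll advance and grip.

>>> servo_tool:
  motion:
    - [0.4, 0, -0.001, 0.03, 0, 0, 0]
    - [0.4, 0, -0.001, 0.06, 0, 0, 0]
    - [0.4, 0, -0.001, 0.06, 0, 0, 0]
    - [0.0, 0, -0.001, 0.06, 0, 0, 0]
    - [0.0, 0, -0.001, 0.06, 0, 0, 0]
    - [0.0, 0, -0.001, 0.06, 0, 0, 0]
    - [0.0, 0, -0.001, 0.06, 0, 0, 0]
  grip_force: 25

```text
clock: 5.22
position: [0.4617, 0.19, 0.0593]
ee_rot: [0.812, -0.557, 0.099, -0.143]
ft_force: [0.4, -1.5, 0.2]
grip_width: 0.002
```

```bash
python3 - <<'E'
from h import *
o=monitor.get_obs(); print(o["grip_width"]*85,np.round(o["joint_pos"],2))
T0=pose(); g=G(.052,0,20); print(rel(g))
# path from the present pose: keep present offset
off=T0[:3,3]-g[:3,3]
for th in range(10,91,10):
    T=G(.052,th,20+min(th,80)/80*10); T[:3,3]+=off; print(th,rel(T,T0))
E
```

```text
0.15491910200649095 [ 0.41 -0.01 -0.9   2.23  0.06  0.58 -1.74]
[0.0001, 0.0014, 0.0003, -0.0447, -0.0287, -0.0178]
10 [0.0, -0.004, -0.0082, 1.2053, -0.0289, -0.0175]
20 [0.0, -0.0093, -0.0156, 2.4553, -0.0291, -0.0172]
30 [0.0, -0.0158, -0.022, 3.7053, -0.0293, -0.0168]
40 [0.0, -0.0234, -0.0273, 4.9553, -0.0295, -0.0165]
50 [0.0, -0.0318, -0.0311, 6.2053, -0.0296, -0.0162]
60 [0.0, -0.0406, -0.0334, 7.4553, -0.0298, -0.0159]
70 [0.0, -0.0498, -0.0342, 8.7053, -0.03, -0.0156]
80 [-0.0, -0.059, -0.0335, 9.9553, -0.0302, -0.0152]
90 [-0.0, -0.0677, -0.0311, 9.9553, -0.0302, -0.0152]
```

```bash
python3 - <<'E'
from h import *
Tw=pose(); im,d=eyes.camera("wrist")
P=cloud("wrist",d,Tw); hsv=cv2.cvtColor(im,cv2.COLOR_BGR2HSV); z=P[...,2]
m=(hsv[...,0]>=3)&(hsv[...,0]<=18)&(hsv[...,1]>120)&(z>.05)&(z<.12)&(abs(P[...,0]-.48)<.05)&(abs(P[...,1]-.2)<.05)
Q=P[m]-M; L=np.c_[Q@X,Q@Y,Q@Z]; print(len(L),np.round(np.percentile(L,[1,50,99],axis=0)*1e3,1))
cv2.imwrite("pics/w3.png",cv2.resize(im[120:330,200:440],None,fx=2.5,fy=2.5))
E
```

```text
3044 [[-31.3 -16.3   2.2]
 [ -3.6  -0.1   5.3]
 [ 19.7  16.    7. ]]
```

View pics/w3.png

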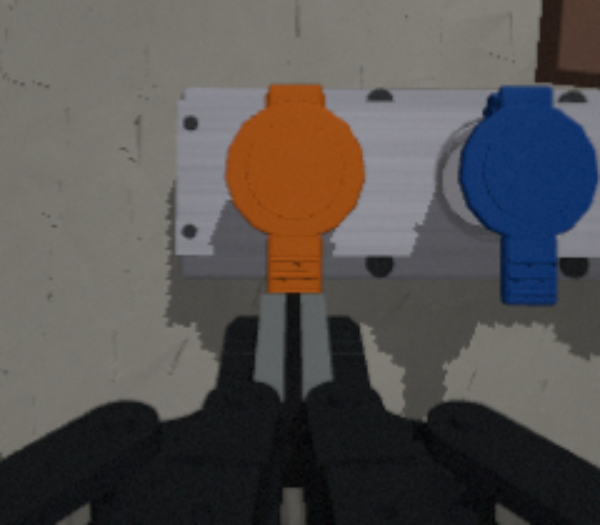

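```bash
python3 - <<'E'
from h import *
Tw=pose(); im,d=eyes.camera("wrist"); np.savez("w3.npz",im=im,d=d,T=Tw)
P=cloud("wrist",d,Tw); Q=(P-Tw[:3,3])@Tw[:3,:3]
for v in range(232,300,4):
    print(v,[np.round(Q[v,u]*1e3,0).tolist() for u in (309,318,326)], im[v,309].tolist(), np.round(((P[v,309]-HN)@np.c_[X,Y,Z])*1e3).tolist())
E
```

```text
232 [[-5.0, -3.0, -8.0], [1.0, -3.0, -8.0], [6.0, -3.0, -7.0]] [18, 74, 150] [-49.0, 5.0, 5.0]
236 [[-5.0, -0.0, -9.0], [1.0, -1.0, -9.0], [6.0, -1.0, -9.0]] [25, 79, 159] [-52.0, 5.0, 6.0]
240 [[-4.0, -12.0, -38.0], [0.0, -12.0, -38.0], [5.0, -12.0, -38.0]] [96, 96, 92] [-51.0, 4.0, 37.0]
244 [[-4.0, -12.0, -43.0], [0.0, -12.0, -43.0], [4.0, -12.0, -44.0]] [96, 95, 92] [-52.0, 4.0, 41.0]
248 [[-4.0, -13.0, -48.0], [0.0, -13.0, -48.0], [4.0, -12.0, -48.0]] [97, 97, 93] [-53.0, 4.0, 47.0]
252 [[-4.0, -12.0, -51.0], [0.0, -12.0, -51.0], [4.0, -12.0, -51.0]] [96, 97, 91] [-55.0, 4.0, 50.0]
256 [[-4.0, -12.0, -54.0], [0.0, -12.0, -55.0], [4.0, -12.0, -55.0]] [96, 97, 92] [-56.0, 4.0, 52.0]
260 [[-4.0, -12.0, -58.0], [0.0, -13.0, -60.0], [4.0, -12.0, -58.0]] [96, 96, 91] [-58.0, 4.0, 56.0]
264 [[-4.0, -12.0, -62.0], [0.0, -12.0, -62.0], [4.0, -12.0, -62.0]] [94, 95, 89] [-59.0, 4.0, 59.0]
268 [[-4.0, -12.0, -66.0], [0.0, -12.0, -65.0], [4.0, -12.0, -65.0]] [97, 97, 94] [-60.0, 4.0, 63.0]
272 [[-3.0, -13.0, -70.0], [0.0, -13.0, -69.0], [4.0, -12.0, -69.0]] [96, 96, 91] [-61.0, 4.0, 67.0]
276 [[-3.0, -13.0, -73.0], [0.0, -10.0, -68.0], [3.0, -13.0, -73.0]] [24, 20, 19] [-61.0, 3.0, 71.0]
280 [[-3.0, -13.0, -76.0], [0.0, -9.0, -69.0], [3.0, -13.0, -75.0]] [20, 18, 19] [-62.0, 3.0, 73.0]
284 [[-3.0, -13.0, -78.0], [0.0, -7.0, -69.0], [3.0, -13.0, -79.0]] [22, 21, 21] [-64.0, 3.0, 75.0]
288 [[-3.0, -14.0, -82.0], [0.0, -4.0, -68.0], [3.0, -13.0, -81.0]] [28, 24, 22] [-64.0, 3.0, 79.0]
292 [[-3.0, -13.0, -83.0], [0.0, -3.0, -69.0], [3.0, -13.0, -83.0]] [19, 14, 14] [-65.0, 3.0, 79.0]
296 [[-3.0, -12.0, -85.0], [0.0, 0.0, -68.0], [3.0, -13.0, -86.0]] [19, 15, 14] [-66.0, 3.0, 81.0]
```

```bash
python3 - <<'E'
from h import *
Tw=pose(); im,d=eyes.camera("scene"); P=cloud("scene",d)
Q=(P-Tw[:3,3])@Tw[:3,:3]
m=(abs(Q[...,0])<.03)&(abs(Q[...,1])<.02)&(Q[...,2]>-.12)&(Q[...,2]<.03)
vs,us=np.nonzero(m)
for v,u in sorted(zip(vs,us))[::3]: print(v,u,np.round(Q[v,u]*1e3).tolist(),im[v,u].tolist())
i=eyes.camera_info("scene");E=np.array(i["extrinsics"]);c=E[:3,:3]@Tw[:3,3]+E[:3,3];K=np.array(i["intrinsics"]);p=K@(c/c[2]);print("tcp px",p)
u,v=int(p[0]),int(p[1]); cv2.imwrite("pics/s3.png",cv2.resize(im[v-70:v+40,u-70:u+70],None,fx=5,fy=5))
E
```

```text
194 310 [5.0, -11.0, -99.0] [62, 65, 68]
195 309 [-18.0, -12.0, -120.0] [62, 66, 69]
196 309 [-7.0, -11.0, -104.0] [66, 67, 71]
197 308 [-16.0, -12.0, -110.0] [60, 61, 66]
198 308 [-14.0, -11.0, -105.0] [61, 62, 65]
199 307 [-17.0, -12.0, -104.0] [60, 63, 68]
200 305 [-16.0, -15.0, -97.0] [48, 58, 66]
200 308 [-16.0, -9.0, -102.0] [62, 64, 68]
201 306 [-15.0, -12.0, -94.0] [53, 60, 67]
201 309 [-15.0, -7.0, -98.0] [59, 62, 67]
201 320 [-17.0, 14.0, -116.0] [60, 62, 65]
202 307 [-15.0, -10.0, -93.0] [56, 59, 64]
202 310 [-16.0, -4.0, -98.0] [81, 81, 84]
202 321 [-18.0, 17.0, -116.0] [87, 90, 93]
203 307 [-14.0, -9.0, -89.0] [59, 63, 67]
203 315 [-29.0, 6.0, -117.0] [60, 62, 66]
203 319 [-17.0, 15.0, -108.0] [59, 62, 65]
204 308 [-11.0, -6.0, -83.0] [70, 72, 75]
204 316 [-15.0, 10.0, -100.0] [64, 66, 69]
204 319 [-18.0, 15.0, -107.0] [62, 66, 68]
205 315 [-14.0, 9.0, -94.0] [59, 61, 65]
205 318 [-15.0, 15.0, -99.0] [60, 62, 65]
206 315 [-15.0, 10.0, -92.0] [64, 66, 67]
206 318 [-15.0, 16.0, -97.0] [64, 64, 69]
208 316 [-7.0, 14.0, -78.0] [121, 119, 120]
212 303 [-7.0, -8.0, -46.0] [115
[... 3294 characters left out ...]
 297 [-14.0, 1.0, 26.0] [138, 135, 138]
234 289 [-24.0, -16.0, 29.0] [197, 191, 194]
234 293 [-21.0, -7.0, 28.0] [132, 128, 132]
234 296 [-19.0, -1.0, 24.0] [139, 134, 136]
234 299 [-14.0, 6.0, 26.0] [131, 128, 131]
235 291 [-24.0, -10.0, 30.0] [201, 196, 198]
235 294 [-25.0, -4.0, 23.0] [197, 191, 194]
235 297 [-21.0, 3.0, 24.0] [135, 131, 135]
236 290 [-29.0, -11.0, 29.0] [199, 195, 196]
236 293 [-26.0, -5.0, 28.0] [201, 195, 198]
236 296 [-25.0, 1.0, 24.0] [204, 198, 201]
237 291 [-30.0, -8.0, 29.0] [199, 194, 196]
237 295 [-28.0, 0.0, 25.0] [183, 178, 180]
237 298 [-24.0, 7.0, 25.0] [132, 130, 131]
239 297 [-29.0, 7.0, 28.0] [132, 130, 132]
tcp px [301.60905092 222.66754145   1.        ]
```

View pics/s3.png

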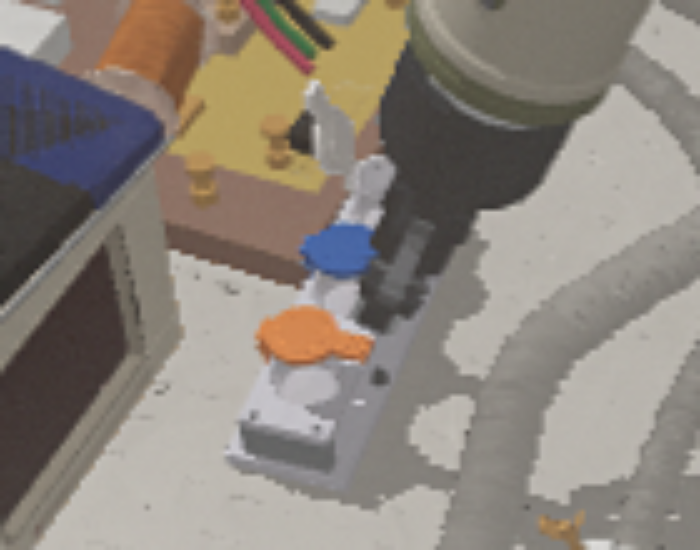

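Both cameras show the shut fingertips about 37 mm short of the stated TCP: pads from tool z −38 to −73. The fingers therefore closed above the tab. I'll account for a 36.5 mm tip offset from here on.

>>> servo_tool:
  motion:
    - [0.4, 0, 0.0014, 0.0, 0, 0, 0]
    - [0.4, 0, 0.0014, 0.0, 0, 0, 0]
    - [0.4, 0, 0.0014, 0.037, 0, 0, 0]
    - [0.4, 0, 0.0014, 0.037, 0, 0, 0]
    - [0.0, 0, 0.0014, 0.037, 0, 0, 0]
    - [0.0, 0, 0.0014, 0.037, 0, 0, 0]
    - [0.0, 0, 0.0014, 0.037, 0, 0, 0]
    - [0.0, 0, 0.0014, 0.037, 0, 0, 0]
  grip_force: 25

```text
clock: 6.38
position: [0.4721, 0.1937, 0.0241]
ee_rot: [0.812, -0.557, 0.099, -0.143]
ft_force: [-5.7, -3.3, 5.8]
grip_width: 0.153
```

```bash
cat >> h.py <<'E'
TIP=.0365
def G2(r,th,tilt,ins=.006): return G(r,th,tilt,ins+TIP)
E
python3 - <<'E'
from h import *
o=monitor.get_obs(); print(o["grip_width"]*85,np.round(o["joint_pos"],2))
T0=pose(); g=G2(.052,0,20); print(rel(g,T0))
off=T0[:3,3]-g[:3,3]
for th in range(10,96,10):
    T=G2(.052,th,20+min(th,80)/80*10); T[:3,3]+=off; print(th,rel(T,T0))
E
```

```text
13.022427856036698 [ 0.39  0.11 -0.91  2.23  0.29  0.51 -1.94]
[-0.0002, -0.0003, -0.0001, -0.0173, -0.0621, -0.0277]
10 [0.0, -0.0048, -0.0082, 1.2327, -0.0624, -0.0271]
20 [0.0, -0.0109, -0.0157, 2.4827, -0.0627, -0.0264]
30 [0.0, -0.0182, -0.0221, 3.7327, -0.0629, -0.0257]
40 [0.0, -0.0266, -0.0274, 4.9827, -0.0632, -0.025]
50 [0.0, -0.0357, -0.0313, 6.2327, -0.0635, -0.0243]
60 [0.0, -0.0454, -0.0338, 7.4827, -0.0638, -0.0236]
70 [0.0, -0.0553, -0.0347, 8.7327, -0.0641, -0.0229]
80 [0.0, -0.0653, -0.0341, 9.9827, -0.0643, -0.0222]
90 [-0.0, -0.074, -0.0317, 9.9827, -0.0643, -0.0222]
```

```bash
python3 - <<'E'
from h import *
w=np.load("w1.npz"); P=cloud("wrist",w["d"],w["T"])
t=np.load("top.npz"); P=np.r_[P.reshape(-1,3),cloud("top",t["d"]).reshape(-1,3)]; Q=(P-HN)@np.c_[X,Y,Z]
for a in range(-60,80,15):
    m=(Q[:,2]>.08)&(Q[:,2]<.12)&(Q[:,0]<.2)&(abs(Q[:,1]-a/1e3)<.0075)&(P[:,0]>.3)
    print(a, np.round(np.percentile(Q[m,0],[1,10])*1e3) if m.sum()>5 else None)
# finger/body profile in tool frame from wrist picture
w=np.load("w3.npz"); P=cloud("wrist",w["d"],w["T"]); L=(P-w["T"][:3,3])@w["T"][:3,:3]
for v in range(300,400,12): 
  print(v,[np.round(L[v,u]*1e3).tolist() for u in (250,290,318,346,386)])
E
```

```text
-60 [149. 152.]
-45 [ 95. 108.]
-30 [54. 74.]
-15 [43. 56.]
0 [44. 57.]
15 [47. 60.]
30 [50. 63.]
45 [53. 67.]
60 [56. 70.]
75 [58. 72.]
300 [[-24.0, -13.0, -88.0], [-10.0, -14.0, -89.0], [0.0, 2.0, -69.0], [10.0, -13.0, -88.0], [24.0, -13.0, -89.0]]
312 [[-24.0, -8.0, -88.0], [-8.0, -18.0, -100.0], [0.0, 8.0, -69.0], [9.0, -19.0, -101.0], [24.0, -9.0, -89.0]]
324 [[-25.0, -2.0, -87.0], [-8.0, -18.0, -105.0], [1.0, 75.0, -0.0], [8.0, -19.0, -106.0], [25.0, -3.0, -89.0]]
336 [[-25.0, 3.0, -88.0], [-8.0, -18.0, -110.0], [1.0, 86.0, -1.0], [8.0, -19.0, -111.0], [26.0, 3.0, -88.0]]
348 [[-18.0, -18.0, -114.0], [-7.0, -18.0, -115.0], [0.0, -12.0, -109.0], [7.0, -19.0, -115.0], [25.0, 7.0, -90.0]]
360 [[-17.0, -19.0, -119.0], [-7.0, -18.0, -118.0], [0.0, -12.0, -113.0], [7.0, -18.0, -118.0], [17.0, -19.0, -119.0]]
372 [[-15.0, -21.0, -124.0], [-6.0, -20.0, -123.0], [0.0, -13.0, -117.0], [7.0, -19.0, -122.0], [15.0, -22.0, -125.0]]
384 [[-15.0, -20.0, -127.0], [-6.0, -17.0, -124.0], [0.0, -12.0, -119.0], [6.0, -19.0, -125.0], [15.0, -20.0, -127.0]]
396 [[-14.0, -21.0, -130.0], [-7.0, -13.0, -124.0], [0.0, -12.0, -123.0], [6.0, -15.0, -126.0], [15.0, -20.0, -129.0]]
```

The box face is at least 43 mm behind the hinge, so there is room. Next I'll swing the cap along the arc.

>>> servo_tool:
  motion:
    - [0.0, 0, -0.0048, -0.0082, 1.2, 0, 0]
    - [0.0, 0, -0.0109, -0.0157, 2.5, 0, 0]
    - [0.0, 0, -0.0182, -0.0221, 3.7, 0, 0]
    - [0.0, 0, -0.0266, -0.0274, 5, 0, 0]
    - [0.0, 0, -0.0357, -0.0313, 6.2, 0, 0]
    - [0.0, 0, -0.0454, -0.0338, 7.5, 0, 0]
    - [0.0, 0, -0.0553, -0.0347, 8.7, 0, 0]
    - [0.0, 0, -0.0653, -0.0341, 10, 0, 0]
    - [0.0, 0, -0.0725, -0.0322, 10, 0, 0]
    - [0.0, 0, -0.0725, -0.0322, 10, 0, 0]

```text
clock: 7.62
position: [0.5261, 0.2148, 0.079]
ee_rot: [0.797, -0.546, 0.146, -0.214]
ft_force: [0.5, -6.4, 0.5]
grip_width: 0.149
```

```bash
python3 - <<'E'
from h import *
o=monitor.get_obs(); print(o["grip_width"]*85,np.round(o["joint_pos"],2))
Tw=pose(); im,d=eyes.camera("scene"); P=cloud("scene",d); hsv=cv2.cvtColor(im,cv2.COLOR_BGR2HSV)
Q=(P-HN)@np.c_[X,Y,Z]
m=(hsv[...,0]>=3)&(hsv[...,0]<=18)&(hsv[...,1]>110)&(abs(Q[...,1])<.03)&(abs(Q[...,0])<.06)&(Q[...,2]>-.01)&(Q[...,2]<.09)
L=Q[m]; print(len(L),np.round(np.percentile(L,[2,50,98],axis=0)*1e3))
g=G2(.052,90,30); print("to 88deg pose",rel(g))
cv2.imwrite("pics/s4.png",cv2.resize(im[150:260,230:370],None,fx=5,fy=5))
E
```

```text
12.683078821715169 [ 0.43  0.04 -0.94  2.21  0.25  0.39 -1.91]
66 [[-10.  -6.  -6.]
 [ -6.   8.  24.]
 [ -2.  17.  35.]]
to 88deg pose [-0.0001, -0.0012, 0.0002, -0.0532, 0.0041, -0.065]
```

View pics/s4.png

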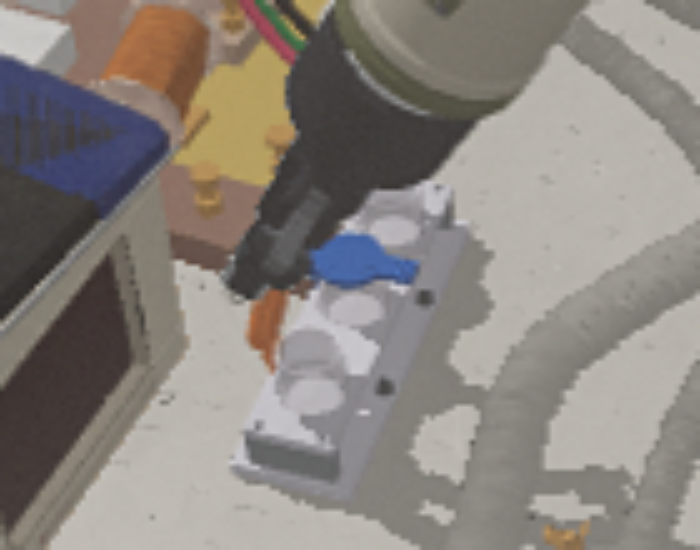

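The cap stands open at about 90°. Next I'll release, back off and go above the spacer.

```bash
python3 - <<'E'
from h import *
T0=pose()
A=tgt([.448,.343,.10],20); A[:3,3]+=TIP*A[:3,2]; print(rel(A,T0))
E
```

```text
[-0.1478, 0.0188, 0.0046, -10.0532, 0.0098, -0.0645]
```

>>> servo_tool:
  motion:
    - [0.4, 0, 0, 0, 0, 0, 0]
    - [0.4, 0, 0, 0, 0, 0, 0]
    - [0.4, 0, 0, 0, 0, 0, 0]
    - [0.4, 0, 0, -0.06, 0, 0, 0]
    - [0.4, 0, 0, -0.06, 0, 0, 0]
    - [0.4, -0.148, 0.019, 0.005, -10, 0, 0]
    - [0.4, -0.148, 0.019, 0.005, -10, 0, 0]
    - [0.4, -0.148, 0.019, 0.005, -10, 0, 0]
    - [0.4, -0.148, 0.019, 0.005, -10, 0, 0]
    - [0.4, -0.148, 0.019, 0.005, -10, 0, 0]

```text
clock: 8.93
position: [0.4566, 0.3513, 0.0642]
ee_rot: [0.814, -0.555, 0.096, -0.144]
ft_force: [-0.5, -0.7, 0.2]
grip_width: 0.399
```

```bash
python3 - <<'E'
from h import *
T=pose(); im,d=eyes.camera("wrist"); print(find("wrist","brass_spacer",T),find("wrist","cap_orange",T),find("wrist","cap_blue",T))
P=cloud("wrist",d,T); z=P[...,2]
m=(abs(P[...,0]-.448)<.025)&(abs(P[...,1]-.343)<.025)&(z>.02)&(z<.03)
Q=P[m]; c,r=cv2.minEnclosingCircle((Q[:,:2]*1000).astype(np.float32)); print(len(Q),c,r,np.median(Q[:,2]))
p=np.r_[np.array(c)/1e3,.015]; A=tgt(p,20); A[:3,3]+=TIP*A[:3,2]; print("down",rel(A,T))
hsv=cv2.cvtColor(im,cv2.COLOR_BGR2HSV);q=(P-HN)@np.c_[X,Y,Z]
m=(hsv[...,0]>=3)&(hsv[...,0]<=18)&(hsv[...,1]>110)&(abs(q[...,1])<.03)&(abs(q[...,0])<.07)&(q[...,2]>-.01)&(q[...,2]<.09)
L=q[m]; t=L[L[:,2]>.03]; print(len(L),len(t)); 
if len(t): print("upper cap",np.round(np.percentile(t,[5,50,95],axis=0)*1e3))
cv2.imwrite("pics/w5.png",im)
E
```

```text
[(0.66, array([0.4438, 0.3438, 0.0217])), (0.25, array([0.4926, 0.211 , 0.0589]))] [(0.64, array([0.5044, 0.2145, 0.0973]))] []
368 (447.4866027832031, 342.94793701171875) 9.491691589355469 0.02514724214529855
down [0.0047, 0.0276, 0.0788, 0.0693, 0.2567, 0.2216]
1932 1107
upper cap [[-6. -5. 31.]
 [-2.  6. 42.]
 [49. 14. 54.]]
```

View pics/w5.png

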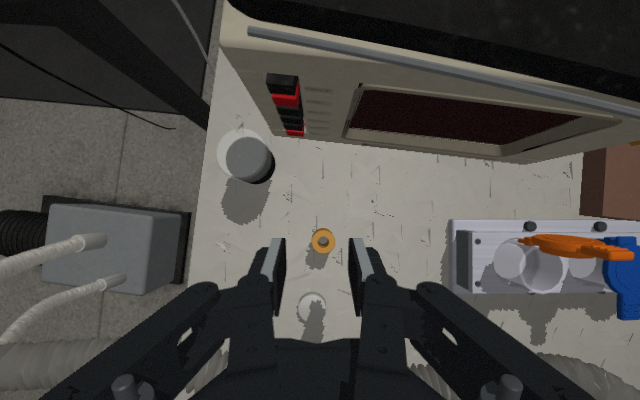

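>>> servo_tool:
  motion:
    - [0.4, 0.0047, 0.0139, 0.0412, 0, 0.25, 0.2]
    - [0.4, 0.0047, 0.0139, 0.0412, 0, 0.25, 0.2]
    - [0.4, 0.0047, 0.0276, 0.0788, 0, 0.25, 0.2]
    - [0.4, 0.0047, 0.0276, 0.0788, 0, 0.25, 0.2]
    - [0.4, 0.0047, 0.0276, 0.0788, 0, 0.25, 0.2]
    - [0.0, 0.0047, 0.0276, 0.0788, 0, 0.25, 0.2]
    - [0.0, 0.0047, 0.0276, 0.0788, 0, 0.25, 0.2]
    - [0.0, 0.0047, 0.0276, 0.0788, 0, 0.25, 0.2]
    - [0.0, 0.0047, 0.0276, 0.0788, 0, 0.25, 0.2]
  grip_force: 40

```text
clock: 10.25
position: [0.4623, 0.3445, -0.0168]
ee_rot: [0.811, -0.558, 0.1, -0.143]
ft_force: [-4.2, -2.7, 9.5]
grip_width: 0.201
```

```bash
python3 - <<'E'
from h import *
T0=pose(); tip=T0[:3,3]-TIP*T0[:3,2]; print("tip",tip, monitor.get_obs()["grip_width"]*85)
for n,p in dict(lift=[.4475,.343,.115],over=[*M[:2],.115],drop=[*M[:2],.069]).items():
    A=tgt(p,20); A[:3,3]+=TIP*A[:3,2]; print(n,rel(A,T0))
E
```

```text
tip [0.45051423 0.34010768 0.01743441] 17.100568953585952
lift [-0.0037, -0.0318, -0.0922, -0.1269, -0.2065, -0.2554]
over [0.1442, -0.0204, -0.0961, -0.1269, -0.2065, -0.2554]
drop [0.1441, -0.0046, -0.0529, -0.1269, -0.2065, -0.2554]
```

>>> servo_tool:
  motion:
    - [0.0, 0, -0.0155, -0.0426, 0, 0, 0]
    - [0.0, 0, -0.0318, -0.0922, 0, 0, 0]
    - [0.0, 0, -0.0318, -0.0922, 0, 0, 0]
    - [0.0, 0.144, -0.0204, -0.0961, 0, 0, 0]
    - [0.0, 0.144, -0.0204, -0.0961, 0, 0, 0]
    - [0.0, 0.144, -0.0204, -0.0961, 0, 0, 0]
    - [0.0, 0.144, -0.0204, -0.0961, 0, 0, 0]
    - [0.0, 0.144, -0.0204, -0.0961, 0, 0, 0]
    - [0.0, 0.144, -0.0204, -0.0961, 0, 0, 0]
    - [0.0, 0.144, -0.0204, -0.0961, 0, 0, 0]

```text
clock: 11.5
position: [0.4996, 0.2056, 0.079]
ee_rot: [0.812, -0.558, 0.099, -0.142]
ft_force: [-0.7, -0.9, -0.8]
grip_width: 0.197
```

```bash
python3 - <<'E'
from h import *
T=pose(); im,d=eyes.camera("wrist"); print(monitor.get_obs()["grip_width"]*85)
P=cloud("wrist",d,T); hsv=cv2.cvtColor(im,cv2.COLOR_BGR2HSV)
L=(P-T[:3,3])@T[:3,:3]
m=(hsv[...,0]>=8)&(hsv[...,0]<=28)&(hsv[...,1]>90)&(abs(L[...,0])<.014)&(abs(L[...,1])<.03)&(L[...,2]<.0)&(L[...,2]>-.06)
Q=L[m]; print("spacer in tool",len(Q),np.round(np.percentile(Q,[3,50,97],axis=0)*1e3,1))
W=(P[m]-M)@np.c_[X,Y,Z]; print("in mouth frame",np.round(np.percentile(W,[3,50,97],axis=0)*1e3,1))
tip=T[:3,3]-TIP*T[:3,2]; print("tip in mouth",np.round((tip-M)@np.c_[X,Y,Z]*1e3,1))
i=eyes.camera_info("wrist");Tc=np.linalg.inv(T@np.array(i["tool_from_camera"]));K=np.array(i["intrinsics"])
for a in np.linspace(0,2*np.pi,40):
    c=Tc@np.r_[M+.017*(np.cos(a)*X+np.sin(a)*Y),1]; s=c[:2]/c[2]; s=s*(1+i["k1"]*(s@s)); q=K[:2,:2]@s+K[:2,2]
    cv2.circle(im,(int(q[0]),int(q[1])),1,(0,0,255),-1)
cv2.imwrite("pics/w6.png",cv2.resize(im[130:290,210:430],None,fx=3.5,fy=3.5))
E
```

```text
16.79328317331663
spacer in tool 1858 [[-10.7 -18.1 -47. ]
 [ -0.1  -6.  -36.6]
 [ 11.7   7.4  -6. ]]
in mouth frame [[ -9.7 -10.8  25.5]
 [  4.9   1.   54.2]
 [ 21.   11.6  60. ]]
tip in mouth [-0.8  1.  51.3]
```

View pics/w6.png

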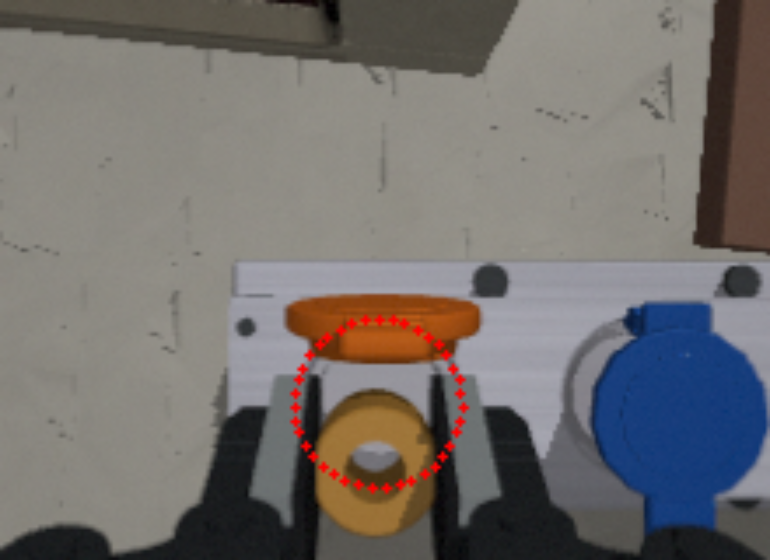

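The spacer is held (crop ~(377,465)), the mouth overlay is at ~(378,405) and the cap is open behind it. Next I'll locate the spacer's top face precisely.

```bash
python3 - <<'E'
from h import *
T=pose(); im,d=eyes.camera("wrist")
P=cloud("wrist",d,T); hsv=cv2.cvtColor(im,cv2.COLOR_BGR2HSV)
W=(P-M)@np.c_[X,Y,Z]
v,u=np.mgrid[0:400,0:640]
m=(v>236)&(v<290)&(u>295)&(u<340)&(hsv[...,0]>=8)&(hsv[...,0]<=28)&(hsv[...,1]>90)&(W[...,2]>.03)&(W[...,2]<.08)
Q=W[m]; print(len(Q),np.round(np.percentile(Q,[2,50,98],axis=0)*1e3,1))
A=np.c_[Q[:,:2],np.ones(len(Q))]
t=Q[Q[:,2]>np.percentile(Q[:,2],90)-.005]; 
k=np.linalg.lstsq(np.c_[t[:,:2],np.ones(len(t))],t[:,2],rcond=None)[0]; print("top plane slope deg",np.degrees(np.arctan(k[:2])))
print("top circle",cv2.minEnclosingCircle((t[:,:2]*1e3).astype(np.float32)),np.percentile(t[:,2],[5,50,95])*1e3,len(t))
A=tgt([*M[:2],.069],20); A[:3,3]+=TIP*A[:3,2]; print("drop(tip at centre)",rel(A,T))
E
```

```text
1110 [[-10.6  -7.3  37. ]
 [ -2.4   0.9  58.7]
 [  7.1   9.1  60.8]]
top plane slope deg [-0.0877804  -2.34685185]
top circle ((-2.0353565216064453, 0.7597709894180298), 10.010050773620605) [57.44387505 58.9381047  60.20937633] 877
drop(tip at centre) [0.0006, 0.0144, 0.0419, 0.0058, -0.2076, -0.1634]
```

>>> servo_tool:
  motion:
    - [0.0, 0.0004, 0.005, 0.014, 0, 0, 0]
    - [0.0, 0.0004, 0.0095, 0.028, 0, 0, 0]
    - [0.0, 0.0004, 0.0142, 0.042, 0, 0, 0]
    - [0.0, 0.0004, 0.0142, 0.042, 0, 0, 0]
    - [0.0, 0.0004, 0.0142, 0.042, 0, 0, 0]

```text
clock: 12.22
position: [0.5013, 0.2048, 0.0351]
ee_rot: [0.811, -0.558, 0.1, -0.142]
ft_force: [-2.8, -1.4, 5.2]
grip_width: 0.197
```

```bash
python3 - <<'E'
from h import *
T=pose(); im,d=eyes.camera("wrist")
P=cloud("wrist",d,T); hsv=cv2.cvtColor(im,cv2.COLOR_BGR2HSV)
W=(P-M)@np.c_[X,Y,Z]
v,u=np.mgrid[0:400,0:640]
m=(v>232)&(v<290)&(u>295)&(u<340)&(hsv[...,0]>=8)&(hsv[...,0]<=28)&(hsv[...,1]>90)&(W[...,2]>.01)&(W[...,2]<.03)&(abs(W[...,0])<.013)
t=W[m]; print("top circle",cv2.minEnclosingCircle((t[:,:2]*1e3).astype(np.float32)),np.percentile(t[:,2],[5,50,95])*1e3,len(t))
tip=T[:3,3]-TIP*T[:3,2]; print("tip in mouth",np.round((tip-M)@np.c_[X,Y,Z]*1e3,1))
E
```

```text
top circle ((3.5320773124694824, -0.5539618134498596), 13.546858787536621) [13.33384604 15.12868212 16.64434846] 901
tip in mouth [ 0.5 -0.3  7.4]
```

>>> servo_tool:
  motion:
    - [0.36, 0, 0, 0, 0, 0, 0]
    - [0.36, 0, 0, 0, 0, 0, 0]
    - [0.36, 0, 0, 0, 0, 0, 0]
    - [0.36, 0, 0, 0, 0, 0, 0]
    - [0.36, 0, -0.01, -0.03, 0, 0, 0]
    - [0.36, 0, -0.02, -0.07, 0, 0, 0]
    - [0.36, 0, -0.02, -0.07, 0, 0, 0]
    - [0.36, 0, -0.02, -0.07, 0, 0, 0]

```text
clock: 13.28
position: [0.496, 0.2024, 0.1068]
ee_rot: [0.811, -0.558, 0.1, -0.142]
ft_force: [0.9, 0.3, -0.7]
grip_width: 0.356
```

```bash
python3 - <<'E'
from h import *
T=pose(); im,d=eyes.camera("wrist"); print(find("wrist","brass_spacer",T))
P=cloud("wrist",d,T); W=(P-M)@np.c_[X,Y,Z]; hsv=cv2.cvtColor(im,cv2.COLOR_BGR2HSV)
m=(hsv[...,0]>=3)&(hsv[...,0]<=18)&(hsv[...,1]>110)&(abs(W[...,1])<.03)&(W[...,0]<.06)&(W[...,0]>.0)&(W[...,2]>.02)&(W[...,2]<.07)
L=W[m]; print("cap",len(L),np.round(np.percentile(L,[3,50,97],axis=0)*1e3,1))
print(rel(G2(.052,88,25),T), np.round(monitor.get_obs()["joint_pos"],2))
cv2.imwrite("pics/w7.png",cv2.resize(im[100:290,180:460],None,fx=2.8,fy=2.8))
E
```

```text
[(0.68, array([0.4834, 0.1999, 0.05  ])), (0.19, array([0.5027, 0.1369, 0.0631]))]
cap 604 [[ 11.6 -15.3  23. ]
 [ 17.2  -0.1  33.9]
 [ 21.4  14.7  54.4]]
[-0.001, -0.0168, 0.0371, 5.0303, -0.2863, -0.2338] [ 0.29 -0.   -0.78  2.1   0.07  0.7  -1.74]
```

View pics/w7.png

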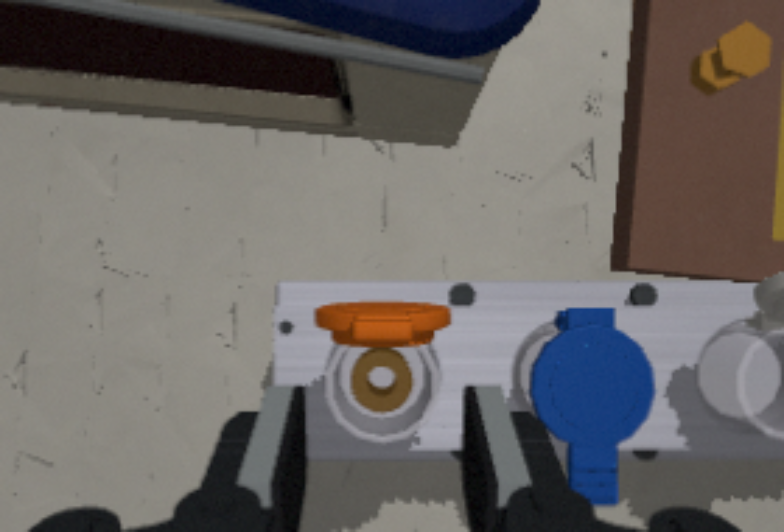

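The spacer lies in the vial (crop (381,378), top at z≈0.05 as expected), with the cap open. Next I'll re-grip the tab.

```bash
python3 - <<'E'
from h import *
print(rel(G2(.051,88,20)))
E
```

```text
[-0.0007, -0.0135, 0.0377, 0.1063, -0.2292, -0.2363]
```

>>> servo_tool:
  motion:
    - [0.36, -0.0007, -0.0135, 0.0, 0, 0, 0]
    - [0.36, -0.0007, -0.0135, 0.0, 0, 0, 0]
    - [0.36, -0.0007, -0.0135, 0.02, 0, 0, 0]
    - [0.36, -0.0007, -0.0135, 0.038, 0, 0, 0]
    - [0.36, -0.0007, -0.0135, 0.038, 0, 0, 0]
    - [0.0, -0.0007, -0.0135, 0.038, 0, 0, 0]
    - [0.0, -0.0007, -0.0135, 0.038, 0, 0, 0]
    - [0.0, -0.0007, -0.0135, 0.038, 0, 0, 0]
    - [0.0, -0.0007, -0.0135, 0.038, 0, 0, 0]
  grip_force: 25

```text
clock: 14.5
position: [0.5204, 0.2122, 0.0767]
ee_rot: [0.811, -0.558, 0.1, -0.142]
ft_force: [0.1, -3.9, 2.1]
grip_width: 0.15
```

```bash
python3 - <<'E'
from h import *
T0=pose(); g=G2(.051,88,20); print(rel(g,T0)); off=T0[:3,3]-g[:3,3]
for th in list(range(80,0,-10))+[4,0,-1]:
    T=G2(.051,th,20); T[:3,3]+=off*th/88; print(th,rel(T,T0)[:3])
E
```

```text
[-0.0004, 0.0017, 0.001, -0.0485, -0.2842, -0.2468]
80 [0.0, 0.0071, -0.0016]
70 [-0.0, 0.0161, -0.0023]
60 [-0.0, 0.0252, -0.0014]
50 [-0.0, 0.0339, 0.001]
40 [-0.0001, 0.0422, 0.0048]
30 [-0.0001, 0.0497, 0.0101]
20 [-0.0002, 0.0561, 0.0164]
10 [-0.0002, 0.0614, 0.0238]
4 [-0.0003, 0.064, 0.0287]
0 [-0.0003, 0.0654, 0.032]
-1 [-0.0003, 0.0657, 0.0329]
```

Gripped (0.15). Next I'll swing it shut, release, back off and shut the fingers.

>>> servo_tool:
  motion:
    - [0.0, 0, 0.0071, -0.0016, 0, 0, 0]
    - [0.0, 0, 0.0161, -0.0023, 0, 0, 0]
    - [0.0, 0, 0.0252, -0.0014, 0, 0, 0]
    - [0.0, 0, 0.0339, 0.001, 0, 0, 0]
    - [0.0, 0, 0.0422, 0.0048, 0, 0, 0]
    - [0.0, 0, 0.0497, 0.0101, 0, 0, 0]
    - [0.0, 0, 0.0561, 0.0164, 0, 0, 0]
    - [0.0, 0, 0.0614, 0.0238, 0, 0, 0]
    - [0.0, 0, 0.064, 0.0287, 0, 0, 0]
    - [0.0, 0, 0.0655, 0.0325, 0, 0, 0]
    - [0.0, 0, 0.0655, 0.0325, 0, 0, 0]
    - [0.36, 0, 0.0655, 0.0325, 0, 0, 0]
    - [0.36, 0, 0.0655, 0.0325, 0, 0, 0]
    - [0.36, 0, 0.0655, 0.0325, 0, 0, 0]
    - [0.36, 0, 0.0655, -0.028, 0, 0, 0]
    - [0.0, 0, 0.0655, -0.028, 0, 0, 0]
    - [0.0, 0, 0.0655, -0.028, 0, 0, 0]
    - [0.0, 0, 0.0655, -0.028, 0, 0, 0]

```text
clock: 16.75
position: [0.453, 0.187, 0.0791]
ee_rot: [0.811, -0.558, 0.099, -0.142]
ft_force: [-0.4, -0.2, 0.2]
grip_width: -0.007
```

```bash
cat > chk.py <<'E'
from h import *
T=pose(); im,d=eyes.camera("wrist")
P=cloud("wrist",d,T); W=(P-M)@np.c_[X,Y,Z]; hsv=cv2.cvtColor(im,cv2.COLOR_BGR2HSV)
for n,lo,hi,k in (("orange",3,18,0),("blue",100,125,-.06)):
    m=(hsv[...,0]>=lo)&(hsv[...,0]<=hi)&(hsv[...,1]>110)&(abs(W[...,1]-k)<.022)&(abs(W[...,0])<.045)&(W[...,2]>-.01)&(W[...,2]<.08)
    L=W[m]; L=L[abs(L[:,0])<.016] 
    for _ in range(3):
        k2=np.polyfit(L[:,0],L[:,2],1); r=L[:,2]-np.polyval(k2,L[:,0]); L=L[abs(r)<.002]
    print(n,len(L),"median z",round(np.median(L[:,2])*1e3,1),"slope rad",round(-k2[0],3))
print("tip in mouth",np.round((T[:3,3]-TIP*T[:3,2]-M)@np.c_[X,Y,Z]*1e3,1))
cv2.imwrite("pics/chk%.1f.png"%monitor.get_obs()["clock"],cv2.resize(im[80:290,180:460],None,fx=2.8,fy=2.8))
p=M-.018*X+[0,0,.03]
for n,h in (("above",.03),("touch",.005)):
    A=tgt(M-.018*X+[0,0,h],20); A[:3,3]+=TIP*A[:3,2]; print(n,rel(A,T))
E
python3 chk.py; ls pics
```

```text
orange 1852 median z 5.4 slope rad 0.001
blue 1817 median z 5.5 slope rad 0.0
tip in mouth [-50.9   0.6  51.4]
above [0.0002, -0.0237, 0.0313, 0.0881, -0.2255, -0.2238]
touch [0.0002, -0.0151, 0.0548, 0.0881, -0.2255, -0.2238]
chk16.8.png
s3.png
s4.png
scene0.png
top0.png
w1.png
w2.png
w3.png
w5.png
w6.png
w7.png
```

Shut already (slope 0.001 rad, same as blue). I'll still press it down gently to make sure.

>>> servo_tool:
  motion:
    - [0.0, 0, -0.0237, 0.0313, 0, 0, 0]
    - [0.0, 0, -0.0237, 0.0313, 0, 0, 0]
    - [0.0, 0, -0.019, 0.044, 0, 0, 0]
    - [0.0, 0, -0.016, 0.052, 0, 0, 0]
    - [0.0, 0, -0.016, 0.052, 0, 0, 0]

```text
clock: 17.42
position: [0.4839, 0.199, 0.0379]
ee_rot: [0.812, -0.558, 0.1, -0.141]
ft_force: [-25.5, -9.6, 42.6]
grip_width: -0.001
```

>>> servo_tool:
  motion:
    - [0.0, 0, -0.014, -0.038, 0, 0, 0]
    - [0.0, 0, -0.014, -0.088, 0, 0, 0]
    - [0.0, 0, -0.014, -0.12, 0, 0, 0]
    - [0.0, 0, -0.014, -0.12, 0, 0, 0]
    - [0.0, 0, -0.014, -0.12, 0, 0, 0]
    - [0.0, 0, -0.014, -0.12, 0, 0, 0]

```text
clock: 18.18
position: [0.4574, 0.1891, 0.153]
ee_rot: [0.811, -0.558, 0.099, -0.142]
ft_force: [0.2, 0.5, -0.2]
grip_width: -0.002
```

```bash
python3 chk.py; python3 - <<'E'
from h import *
im,d=eyes.camera("scene")
for t in ["brass_spacer","cap_orange","cap_white","jar_2","objective_can","magnet_puck"]: print(t,find("scene",t))
T=pose(); eyes.camera("wrist"); print(find("wrist","brass_spacer",T),find("wrist","cap_white",T)); print(monitor.get_obs()["ft_force"])
E
```

```text
orange 995 median z 5.4 slope rad -0.001
blue 1001 median z 5.4 slope rad 0.005
tip in mouth [-46.    1.  125.4]
above [0.0006, 0.0061, 0.0992, 0.1112, -0.1836, -0.2282]
touch [0.0005, 0.0146, 0.1227, 0.1112, -0.1836, -0.2282]
brass_spacer [(0.18, array([ 0.5045, -0.2378,  0.0506]))]
cap_orange [(0.64, array([0.4833, 0.201 , 0.0685]))]
cap_white [(0.6, array([0.5492, 0.1007, 0.0879]))]
jar_2 [(0.59, array([ 0.5026, -0.2372,  0.0544]))]
objective_can [(0.77, array([0.4767, 0.4235, 0.0492]))]
magnet_puck []
[] [(0.61, array([0.5564, 0.1033, 0.0932]))]
[-0.19096201 -0.61880965 -0.47426038]
```

```bash
cp $(ls -t pics/chk*|head -1) pics/final.png
```

```text
(no output)
```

View pics/final.png

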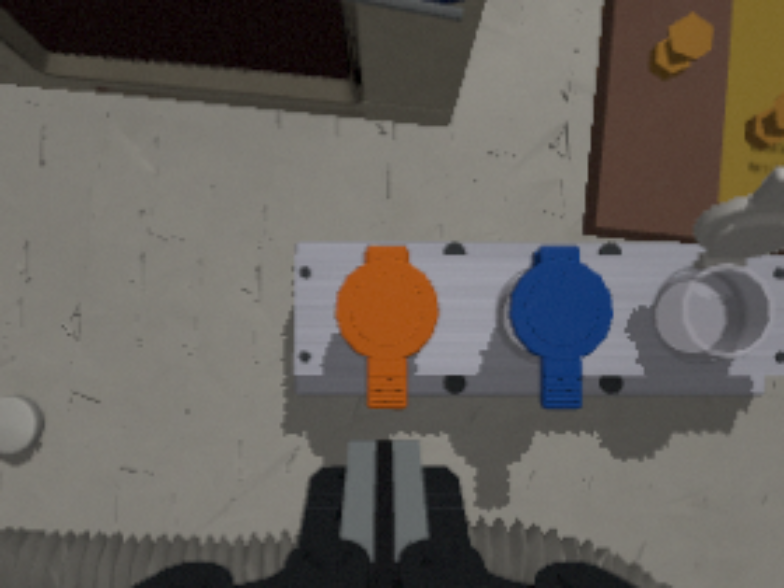

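Orange and blue are shut, white stands open, the puck is in place at (15,425), and the arm is clear. Handing in.

```bash
python3 -c "
from workcell import ticket; print(ticket.hand_in())"
```

```text
the job is handed in; nothing more can be done
None
```

The brass spacer is in the orange-capped vial and the cap is pressed fully shut. I handed the job in at about 18 s; no verdict was reported.

**What I did:** I gripped the orange cap's tab and swung it open to about 90°. I picked up the spacer, lowered it about 10 mm into the mouth and let it drop. I then gripped the tab again, swung the cap shut and pressed it down with the closed fingers.

**Last checks:**
- **Spacer:** After release it was seen inside the vial with its top at z ≈ 0.05 m, the height expected when it stands on the vial floor. It was no longer visible once the cap was shut.
- **Orange and blue caps:** Both are level, with slopes of about 0.00 rad and tops 5.4 mm above the rim.
- **White cap:** It still stands open.
- **Jar and can:** Both are where they were at the start.
- **Magnet disc:** The network missed it in the last scene picture, but it shows in the last wrist picture. I did not re-measure its position.
- **Arm:** It is clear of everything, with a wrist force of about 0.8 N.

**What disagreed or went wrong:**
- **Fingertip position:** The real fingertips sit about 37 mm short of the stated tool point. Because of this, my first grip closed in the air above the tab. Two cameras confirmed the offset and I corrected for it.
- **Pressing force:** The final press on the cap reached about 50 N (42.6 N of it vertical), more than I intended. It was applied with the fingertips and stayed below the 120 N wrist limit.

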